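# Put the rivet-setting anvils away in their flip-cap tubes

### The arm

A 6-joint arm with a two-finger parallel gripper is mounted at the origin on the work surface. World frame = base frame: x ahead of the robot, y to its left, z up, the work surface at z = 0. Lengths are in mm, angles in rad, forces in N, time in s.
With the tool pointing down it reaches from about 400 to 925 mm from the base axis. Payload 3.4 kg.
Tool frame: the origin (TCP) lies between the finger pads; the fingertips stand 19 mm ahead of it and the grasp point (between the pads) is the TCP; z points along the fingers, y is the line along which they close (so a half turn about z gives the same grasp; the last joint's range is limited). The gripper opens to 85 mm and grips with 20 to 120 N. Pads are 22 mm wide; open, the fingers measure 114 mm over their backs; the gripper's body (76 mm by 85 mm) begins 54 mm behind the grasp point. The pads swing forward as they close: fully open they stand 13 mm farther back than shut.
Start: joints at [-1.202, 0.307, 1.506, -0, 1.328, -0.073], TCP at [246.349, -519.561, 250.305] pointing down, gripper open.
Joint ranges: [-3.12, 3.12], [-1.05, 2.28], [0.14, 2.33], [-1.42, 4.57], [0.1, 2.73], [-2.68, 2.68]. Speed limits (rad/s): [2.57, 2.57, 3.14, 3.14, 3.14, 3.14].

### API

Orientations are given as a unit quaternion [w, x, y, z].
In Python, from cell import r, jaws, eyes, finish_job gives the robot as it stands. The module is installed in compiled form; this text tells all that it offers. Calls block until the motion is done:
- r.move_to(position, orientation): joint-space move of the TCP to a pose.
- r.movel(position, max_speed=150, attitude=None, until_force=None): straight line of the TCP; attitude=None keeps the orientation; max_speed is the mean speed in mm/s. With until_force (N) it stops when the force on the tool has changed by that much, and returns True; else False.
- r.move_j(angles): joint-space move.
- jaws.gripper_to(opening): opening from 0.0 (shut) to 1.0 (fully open); the grip force is fixed at half the most; returns when the fingers have stopped.
- r.sleep(seconds).
- r.inverse_kinematics(position, orientation): joint angles nearest the present ones, or None.
- eyes.read_camera(name): name is "side" or "top" or "wrist"; returns a dict with "pixels" (480x640x3 uint8, red, green, blue), "z_map" (480x640 float32, mm along the optical axis (not along the pixel's ray), 0 where there is no reading), "fx", "fy", "cx", "cy" (pixels), "k1" (the pictures are not rectified: a ray, as slopes to the right and down, at radius r is drawn at 1 + k1 r^2 times it, then the intrinsics apply), "rvec" (rotation vector, rad) and "tvec" (3), from world to camera coordinates, as OpenCV has them. Camera axes: x right, y down, z forward; pixel columns grow to the right and rows downward; lengths in mm; the calibration is good to about 2 mm. A picture is of the moment at which its call begins.
A pose or a line that the arm cannot do raises r.PlanningError and nothing moves.
- finish_job(): hands the job in; it is judged then, once.
Readings, each from a call of its own:
- r.get_time_s(): time.
- r.get_joint_positions(): joint angles.
- r.get_dq(): joint speeds.
- r.get_tau(): joint torques, N m.
- r.get_position(): TCP position.
- r.get_ee_rot(): TCP orientation.
- r.get_contact_force(): force on the tool from outside, world axes, zero at the start.
- r.get_ft_torque(): the same for the moment, N m.
- r.get_opening(): opening from 0.0 (shut) to 1.0 (fully open).
- r.get_grip_force(): force on a finger pad.
Only numpy, scipy, OpenCV 4.12 (cv2) and the standard library are available. Lean on these libraries where they do the work, as an engineer would, in place of code of your own. Each camera call takes 0.05 s, during which the arm holds its last target. There are 200 camera calls.

### The job

Clear the leather bench for the night: put every steel rivet anvil away in a flip-cap tube of the rack, one to a tube, opening caps as needed, and leave all three caps pressed fully shut, the cap of any empty tube too. Hang the mug by its handle on the arm of the hook stand, let it come to rest hanging there, and leave the hammer, bottle and awl where they are.

Things in the scene. Friction and masses are not known exactly. Their poses are not given: they have to be found in the camera images.
- tube_left_mouth (a point): centre of the open mouth of the clear tube at the +y end of the rack: tube 37 mm outside, 32 mm inside, 38 mm deep inside, mouth about 70 mm above the bench; fixed in the rack, tubes 80 mm apart. Axes as the rack: z up, +x toward the cap's hinge side (away from the robot), y along the row of tubes
- tube_left_seat (a point): where the centre of an anvil lies when it rests on the floor of this tube, 27 mm below the mouth
- tube_left_hinge (a point): the hinge line (along the rack's y) of this tube's cap, 20 mm from the tube's axis on the far side, level with the mouth
- cap_left_lug (a point): centre of the thumb lug on this tube's cap. The cap is a white disc 39 mm across and 5 mm thick; the lug is an upright block at its free edge, 16 mm wide (along the hinge line), 8 mm thick, 14 mm tall (its top 19 mm, its foot 5 mm above the mouth plane when shut). Its centre is 43.5 mm from the hinge along the cap and 12 mm out from the cap's underside; the axes turn with the cap (x from free edge to hinge, z out of the cap's top)
- cap_left (a joint): opening angle of this cap, rad: 0 shut flat on the tube, 1.57 standing upright, stop at 1.9; it opens up and away from the robot. Stiff hinge (about 1 N at the lug): stays at any angle it is left at
- tube_middle_mouth (a point): centre of the open mouth of the clear tube in the middle of the rack: tube 37 mm outside, 32 mm inside, 38 mm deep inside, mouth about 70 mm above the bench; fixed in the rack, tubes 80 mm apart. Axes as the rack: z up, +x toward the cap's hinge side (away from the robot), y along the row of tubes
- tube_middle_seat (a point): where the centre of an anvil lies when it rests on the floor of this tube, 27 mm below the mouth
- tube_middle_hinge (a point): the hinge line (along the rack's y) of this tube's cap, 20 mm from the tube's axis on the far side, level with the mouth
- cap_middle_lug (a point): centre of the thumb lug on this tube's cap. The cap is a white disc 39 mm across and 5 mm thick; the lug is an upright block at its free edge, 16 mm wide (along the hinge line), 8 mm thick, 14 mm tall (its top 19 mm, its foot 5 mm above the mouth plane when shut). Its centre is 43.5 mm from the hinge along the cap and 12 mm out from the cap's underside; the axes turn with the cap (x from free edge to hinge, z out of the cap's top)
- cap_middle (a joint): opening angle of this cap, rad: 0 shut flat on the tube, 1.57 standing upright, stop at 1.9; it opens up and away from the robot. Stiff hinge (about 1 N at the lug): stays at any angle it is left at
- tube_right_mouth (a point): centre of the open mouth of the clear tube at the -y end of the rack: tube 37 mm outside, 32 mm inside, 38 mm deep inside, mouth about 70 mm above the bench; fixed in the rack, tubes 80 mm apart. Axes as the rack: z up, +x toward the cap's hinge side (away from the robot), y along the row of tubes
- tube_right_seat (a point): where the centre of an anvil lies when it rests on the floor of this tube, 27 mm below the mouth
- tube_right_hinge (a point): the hinge line (along the rack's y) of this tube's cap, 20 mm from the tube's axis on the far side, level with the mouth
- cap_right_lug (a point): centre of the thumb lug on this tube's cap. The cap is a white disc 39 mm across and 5 mm thick; the lug is an upright block at its free edge, 16 mm wide (along the hinge line), 8 mm thick, 14 mm tall (its top 19 mm, its foot 5 mm above the mouth plane when shut). Its centre is 43.5 mm from the hinge along the cap and 12 mm out from the cap's underside; the axes turn with the cap (x from free edge to hinge, z out of the cap's top)
- cap_right (a joint): opening angle of this cap, rad: 0 shut flat on the tube, 1.57 standing upright, stop at 1.9; it opens up and away from the robot. Stiff hinge (about 1 N at the lug): stays at any angle it is left at
- anvil_a_center (a point): centre of a plain steel rivet anvil, a cylinder 22 mm across and 22 mm tall, 60 g, 11 mm above its underside, standing on the bench, z along its axis (which way up it lies in a tube does not matter); there may be two or three anvils in all (an absent one reads None)
- anvil_b_center (a point): centre of a plain steel rivet anvil, a cylinder 22 mm across and 22 mm tall, 60 g, 11 mm above its underside, standing on the bench, z along its axis (which way up it lies in a tube does not matter); there may be two or three anvils in all (an absent one reads None)
- anvil_c_center (a point): centre of a plain steel rivet anvil, a cylinder 22 mm across and 22 mm tall, 60 g, 11 mm above its underside, standing on the bench, z along its axis (which way up it lies in a tube does not matter); there may be two or three anvils in all (an absent one reads None)
- mug_center (a point): centre (half-way up, on the axis) of a white mug 64 mm across and 85 mm tall, upright on the bench, 160 g; z up its axis, +y toward its handle
- mug_handle (a point): centre of the opening of the mug's handle, 48 mm out from the mug's axis and 46.5 mm above its underside; same axes as the mug. The opening is about 32 mm wide and 49 mm high, in the mug's own y-z plane; handle bar 8 mm thick, the underside of its top bar 71 mm above the mug's underside, its outermost face 72 mm from the axis
- hook_arm (a point): centre of the level arm of a fixed hook stand, 210 mm above the bench; z up, x along the arm. The arm is a round rubber-sleeved bar 8 mm thick: 50 mm toward -x (robot side) it turns up (end 12 mm further out, top 20 mm above the arm's centre line); 50 mm toward +x is the post (12 mm thick, 5 mm higher than the arm's centre line). A hung mug swings for some seconds. Foot 110 mm square
- mallet: bystander: a hammer lying on the bench, leave alone
- finish_bottle: bystander: an amber bottle 60 mm across, 130 mm tall, origin at the underside, leave alone
- awl: bystander: an awl with a wooden handle lying on the bench, leave alone

How it is judged (in metres and radians):
At the end, for the whole second after the job is handed in: Every anvil present rests on the floor of a tube (its centre within 12 mm of that tube's seat), all three caps are shut (under 0.08 rad), and the mug hangs still (under 0.06 m/s) with the arm of the hook through its handle (value of joint each of cap_left, cap_middle, cap_right below 0.08 rad and (distance between anvil_a_center and tube_left_seat below 0.012 m or distance between anvil_a_center and tube_middle_seat below 0.012 m or distance between anvil_a_center and tube_right_seat below 0.012 m) and (distance between anvil_b_center and tube_left_seat below 0.012 m or distance between anvil_b_center and tube_middle_seat below 0.012 m or distance between anvil_b_center and tube_right_seat below 0.012 m) and (distance between anvil_c_center and tube_left_seat below 0.012 m or distance between anvil_c_center and tube_middle_seat below 0.012 m or distance between anvil_c_center and tube_right_seat below 0.012 m) and x of mug_handle in the frame of hook_arm between -0.055 and 0.05 m and y of mug_handle in the frame of hook_arm between -0.035 and 0.035 m and z of mug_handle in the frame of hook_arm between -0.045 and 0.006 m and linear speed of mug below 0.06 m/s); the robot touches nothing.
It fails at once if the mallet is pushed aside by more than 3 cm (distance of mallet from where it was at the start of the episode above 0.03 m).
It fails at once if the finish bottle is pushed aside by more than 3 cm (distance of finish_bottle from where it was at the start of the episode above 0.03 m).
It fails at once if the awl is pushed aside by more than 3 cm (distance of awl from where it was at the start of the episode above 0.03 m).
Of anvil_a, anvil_b, anvil_c only 2 to 3 are there at a start; the rules pass over those that are not, and their reading is None.
At some moment in a run one of anvil_a, anvil_b, anvil_c may be knocked a few centimetres aside while the robot is not near it.
It also fails if it takes over 210 s, if anything falls off the work surface, if the arm or the gripper's body presses on something with over 40 N, if the wrist force passes 120 N, or if a joint passes its speed limit or range.

## Working session

There is one attempt and no reset: what is moved stays moved. The work goes in short steps, each a Python script; the robot and the scene stay as the last script left them, time stands still between calls to the robot, and variables do not carry over. Pictures are saved under pics/ and viewed, at most 14 in all, crops included, and the job is handed in when it is done.

```bash
mkdir -p pics
cat > h.py <<'E'
import numpy as np, cv2
from scipy.spatial.transform import Rotation as R
from cell import r, jaws, eyes, finish_job
def shot(n, f=None):
    c=eyes.read_camera(n)
    if f: cv2.imwrite('pics/'+f,c['pixels'][:,:,::-1])
    return c
def cam(c):
    K=np.array([[c['fx'],0,c['cx']],[0,c['fy'],c['cy']],[0,0,1.]])
    M=R.from_rotvec(np.ravel(c['rvec'])).as_matrix(); t=np.ravel(c['tvec'])
    return K,np.array([c['k1'],0,0,0.]),M,t
def rays(c,uv):
    K,d,M,t=cam(c)
    p=cv2.undistortPoints(np.array(uv,float).reshape(-1,1,2),K,d).reshape(-1,2)
    return -M.T@t, np.c_[p,np.ones(len(p))]@M   # origin, dirs (unit camera depth)
def onplane(c,uv,z):
    o,d=rays(c,uv); return o+d*((z-o[2])/d[:,2])[:,None]
def pts(c,uv):
    o,d=rays(c,uv); uv=np.array(uv,int).reshape(-1,2)
    return o+d*c['z_map'][uv[:,1],uv[:,0]][:,None]
def proj(c,P):
    K,d,M,t=cam(c)
    return cv2.projectPoints(np.array(P,float).reshape(-1,1,3),np.ravel(c['rvec']),t,K,d)[0].reshape(-1,2)
def cloud(c):
    v,u=np.mgrid[0:480,0:640]; P=pts(c,np.c_[u.ravel(),v.ravel()]).reshape(480,640,3)
    P[c['z_map']==0]=np.nan; return P
def down(yaw): # tool z down, tool y along world direction yaw (rad from +x)
    y=np.array([np.cos(yaw),np.sin(yaw),0]); z=np.array([0,0,-1.]); x=np.cross(y,z)
    return q(np.c_[x,y,z])
def q(m): a=R.from_matrix(m).as_quat(); return [a[3],a[0],a[1],a[2]]
E
python3 - <<'E'
from h import *
for n in('top','side'):
    c=shot(n,n+'0.png'); K,d,M,t=cam(c); print(n,-M.T@t,M[2],c['fx'],c['k1'],(c['z_map']>0).mean())
print(r.get_ee_rot(),r.get_time_s())
E
```

```text
top [ 496.66887328   26.56855359 1303.72020913] [ 0.08976934 -0.0015807  -0.99596133] 558.486193546664 -0.06997192948850858 0.9960904947916667
side [ 491.51864425 -771.48494225  567.90920369] [ 0.14892036  0.86928466 -0.47134584] 433.2383539087963 0.029887979226170064 0.9957682291666666
[-9.16179884e-04  9.75589468e-01  2.19600381e-01 -1.52335570e-04] 0.1
```

View pics/top0.png

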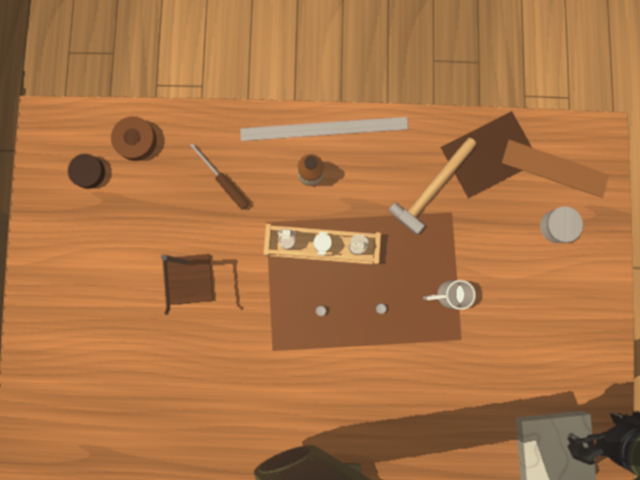

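View pics/side0.png

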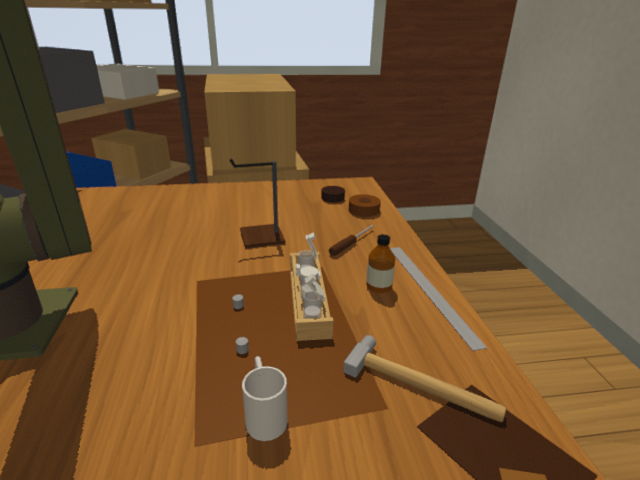

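Top view: anvils at about (321,311) and (381,309), mug (460,293) with its handle to the left, rack from (266,240) to (380,248), hook arm from about (165,258) to (167,312). The side view shows the same two anvils at (238,302) and (242,346), and the left cap standing up.

Run:
```python
from h import *
ct,cs=shot('top'),shot('side')
def tri(a,b):
    (o1,d1),(o2,d2)=rays(ct,[a]),rays(cs,[b]); d1,d2=d1[0],d2[0]
    s=np.linalg.lstsq(np.c_[d1,-d2],o2-o1,rcond=None)[0]
    p,q_=o1+s[0]*d1,o2+s[1]*d2; return ((p+q_)/2).round(1),np.linalg.norm(p-q_).round(1)
print('anv',tri((321,311),(238,302)),tri((381,309),(242,346)))
print('hook bend/post',tri((167,311),(233,163)),tri((165,258),(275,163)))
P=cloud(ct); Q=cloud(cs)
def seg(P,lo,hi):
    m=np.all((P>lo)&(P<hi),axis=2); return P[m]
for n,C in(('top',P),('side',Q)):
    a=seg(C,[400,250,150],[700,600,260]); print(n,'hook',len(a),a.min(0) if len(a) else'',a.max(0) if len(a) else'')
    a=seg(C,[380,-450,70],[600,-200,100]); print(n,'mug rim',len(a),a.min(0),a.max(0),a.mean(0))
    a=seg(C,[500,-150,35],[680,200,58]); print('rack',cv2.minAreaRect(a[:,:2].astype(np.float32)),a[:,2].max())
    a=seg(C,[500,-150,75],[680,200,140]); print('tall',len(a),a.min(0),a.max(0))
for n in('top','side'):
    c=ct if n=='top' else cs; x0,y0,x1,y1=(225,200,425,350) if n=='top' else(200,220,360,340)
    cv2.imwrite(f'pics/{n}1.png',cv2.resize(c['pixels'][y0:y1,x0:x1,::-1],None,fx=4,fy=4,interpolation=cv2.INTER_CUBIC))
```

```text
anv (array([448.6,  -2. ,   7.6]), np.float64(3.3)) (array([ 456.6, -140.5,    7.9]), np.float64(3.4))
hook bend/post (array([448.9, 301.6, 215.6]), np.float64(4.4)) (array([553.5, 311.9, 208.7]), np.float64(7.0))
top hook 307 [441.46541663 295.88500724 151.03175743] [557.56542794 318.81600774 232.57781903]
top mug rim 276 [ 461.08225577 -335.7085088    70.14469641] [ 524.52256067 -233.24823714   90.25958463] [ 491.8865015  -292.29464901   80.51845056]
rack ((601.1557006835938, 0.2132568359375), (260.9235534667969, 68.54026794433594), 87.24909973144531) 55.74510657932956
tall 510 [573.43184425 -99.2516133   75.01248149] [627.78494826  97.58343098 124.25962291]
side hook 254 [444.64519006 289.94857283 150.17369112] [559.48457484 315.9074739  229.77897906]
side mug rim 870 [ 461.99133912 -340.8759301    70.03824939] [ 526.2015653  -241.79003821   86.84736423] [ 493.37760727 -307.35985512   79.06123472]
rack ((601.9780883789062, -4.33935546875), (262.44775390625, 69.901123046875), 86.7332534790039) 57.92320176513857
tall 374 [ 574.69033706 -105.34816197   75.06582858] [628.6110795   93.53863098 119.71021069]
```

View pics/top1.png

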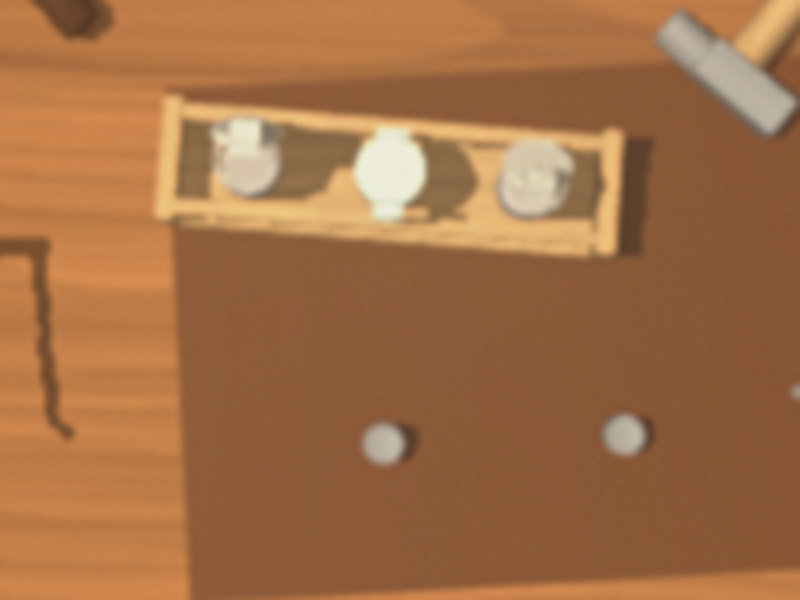

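View pics/side1.png

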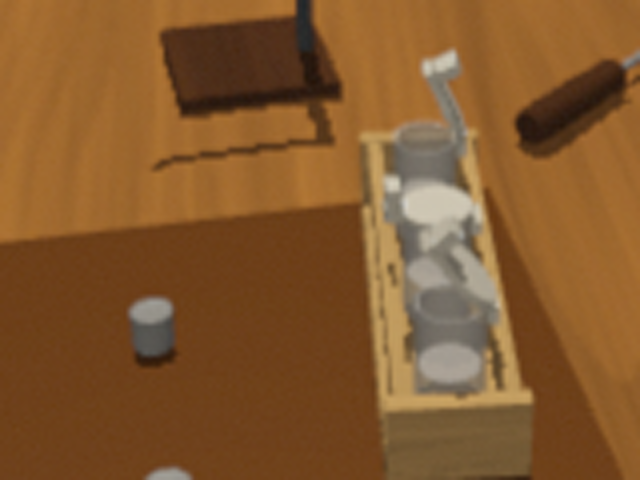

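Crops: left cap stands open (lug at 440,65), middle is shut, and the right cap is half open with its lug leaning over the tube. Only two anvils are present. I'm going above the mug now for a close look.

Run:
```python
from h import *
r.move_to([440,-290,330],down(0)); c=shot('wrist','w0.png'); K,d,M,t=cam(c)
print('cam',-M.T@t,M[2],M[0],c['fx'],r.get_time_s())
P=cloud(c); np.save('P0.npy',P)
for lo in(60,80):
    m=np.all((P>[400,-420,lo])&(P<[600,-180,110]),axis=2); a=P[m]; print(len(a),a.min(0),a.max(0))
rim=P[np.all((P>[400,-420,80])&(P<[600,-265,110]),axis=2)]
A=np.c_[2*rim[:,:2],np.ones(len(rim))]
s=np.linalg.lstsq(A,(rim[:,:2]**2).sum(1),rcond=None)[0]; ctr=s[:2]; print('ctr',ctr,np.sqrt(s[2]+ctr@ctr),np.median(rim[:,2]))
h=P[np.all((P>[400,-265,60])&(P<[600,-200,110]),axis=2)]; print('handle',np.median(h,0),h.max(0));
```

```text
cam [ 440.40494782 -213.57764357  453.64088003] [-7.22263006e-04 -2.97777773e-01 -9.54634944e-01] [ 9.99999332e-01 -1.07668125e-03 -4.20737561e-04] 374.55273472567757 1.4333
1574 [ 462.47613449 -336.03486666   60.00608466] [ 525.57963069 -233.17269034   87.6455588 ]
702 [ 462.89163423 -336.03486666   80.02170924] [ 525.57963069 -243.75219997   87.6455588 ]
ctr [ 493.90444772 -303.91097186] 30.24183790057586 85.00138156962191
handle [ 486.14369331 -248.60008558   77.9412883 ] [ 491.88359259 -233.17269034   80.97678238]
```

View pics/w0.png

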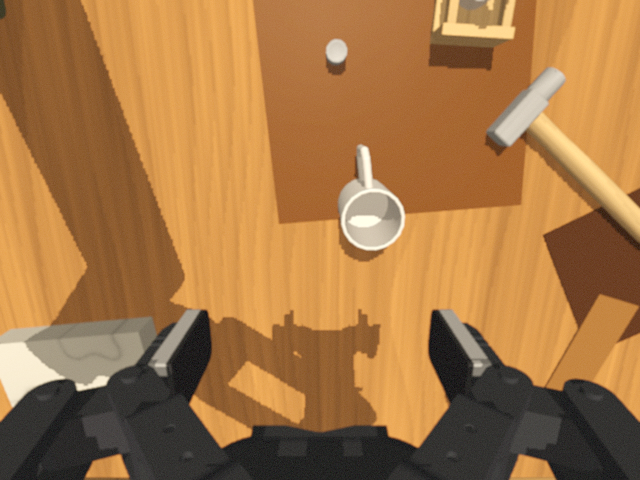

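Mug centre is (494,-304), rim at z 85, handle toward yaw about 98°. Next: grasp it, lift it, and look at the hook.

Run:
```python
from h import *
y=np.arctan2(55.3,-7.8)-np.pi/2
r.move_to([494,-304,150],down(y)); jaws.gripper_to(1.0)
r.movel([494,-304,68],100); jaws.gripper_to(0.0); print('grip',r.get_opening(),r.get_grip_force())
r.movel([494,-304,330],150)
r.move_to([420,200,330],down(y)); c=shot('wrist','w1.png'); print(r.get_opening(),r.get_time_s(),r.get_position())
P=cloud(c)
a=P[np.all((P>[400,230,190])&(P<[600,380,245]),axis=2)]
print(len(a),a.min(0),a.max(0))
m=a[(a[:,2]<219)&(a[:,2]>208)]; v=cv2.fitLine(m[:,:2].astype(np.float32),cv2.DIST_HUBER,0,.01,.01).ravel(); print('line',v,m.min(0),m.max(0),np.median(m[:,2]))
b=P[np.all((P>[430,230,219])&(P<[600,380,245]),axis=2)]; print('tip',len(b),b.min(0) if len(b) else '',b.max(0) if len(b) else '')
```

```text
grip 0.7206780836144205 65.81297338985365
0.7198991520182155 7.5333 [420.67813429 199.34019187 329.98608453]
2917 [441.38066949 296.59547249 190.28514422] [558.79331273 319.55799022 231.70784536]
line [9.92839932e-01 1.19452514e-01 5.07027771e+02 3.07617462e+02] [449.81281077 296.99773931 208.0624477 ] [558.79331273 319.55799022 218.9562273 ] 213.9589999991348
tip 236 [441.38066949 296.59547249 219.11486989] [453.66506021 304.33006492 231.70784536]
```

View pics/w1.png

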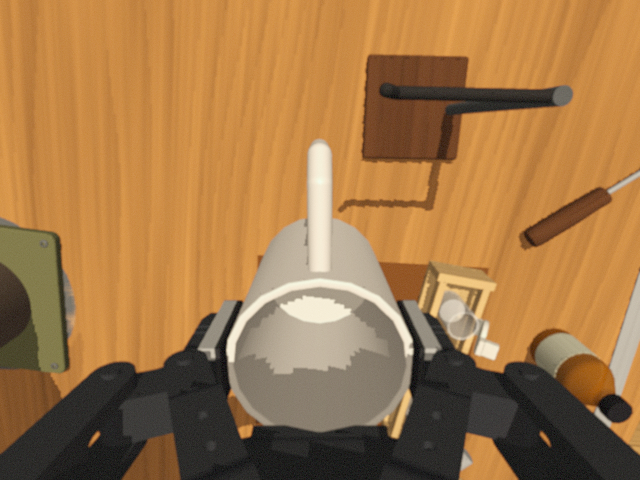

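Hook arm: yaw 0.12 rad, centre about (503,307), top z 214. The mug is held squarely, with its handle at (320,150). Thread it on, lower and release.

Run:
```python
from h import *
y=0.1197; ax=np.array([np.cos(y),np.sin(y)]); ay=np.array([-ax[1],ax[0]]); C=np.array([503,307.1])
def p(s,z): return [*(C+s*ax-48*ay),z]
r.move_to(p(-112,300),down(y)); r.movel(p(-112,239),100)
print(r.movel(p(-8,239),80,until_force=8),r.get_position())
print(r.movel(p(-8,203),25,until_force=3),r.get_position(),r.get_contact_force())
shot('side','s2.png'); im=cv2.imread('pics/s2.png')[100:260,180:340]; cv2.imwrite('pics/s2c.png',cv2.resize(im,None,fx=3,fy=3)); print(r.get_time_s())
```

```text
False [500.18148905 258.40102274 239.05668653]
True [500.71142068 258.45794008 211.2574451 ] [-0.59966583 -0.49686783  4.82733158]
11.175
```

View pics/s2c.png

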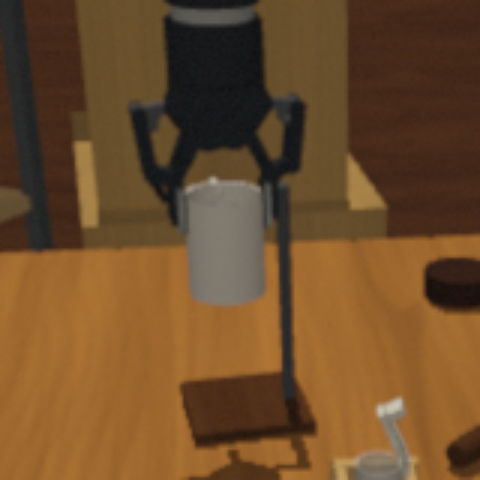

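The arm passes through the handle, and contact came at the predicted height. Releasing the mug and going to view the rack.

Run:
```python
from h import *
p=r.get_position(); jaws.gripper_to(1.0); r.movel([p[0],p[1],300],150)
cs=shot('side','s3.png')
r.move_to([530,0,290],down(np.pi/2-.05)); c=shot('wrist','w2.png'); print(r.get_time_s())
cs=shot('side')
im=np.hstack([cv2.resize(cs['pixels'][100:260,180:320,::-1],None,fx=2,fy=3)[:480],c['pixels'][:,:,::-1]])
cv2.imwrite('pics/m1.png',cv2.resize(im,(800,int(480*800/im.shape[1]))))
P=cloud(c)
ra=P[np.all((P>[500,-200,40])&(P<[700,200,60]),axis=2)]; print(cv2.minAreaRect(ra[:,:2].astype(np.float32)),np.percentile(ra[:,2],95))
```

```text
14.0417
((601.460693359375, 0.5431671142578125), (261.0278625488281, 70.45087432861328), 87.02025604248047) 54.61510644203726
```

View pics/m1.png

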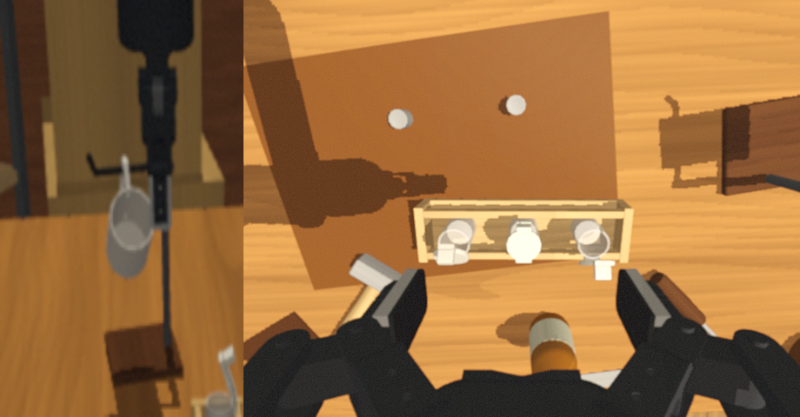

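View pics/w2.png

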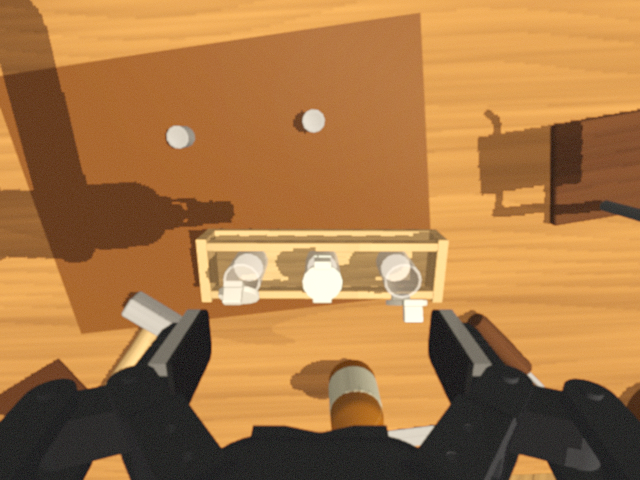

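The mug hangs on the arm, tilted, as expected. Wrist view: mouths at about (402,281), (322,282), (242,281); lugs at (414,311) and (233,291); anvils at (313,121) and (180,137).

Run:
```python
from h import *
c=shot('wrist'); ct=shot('top')
mo=[(402,281),(322,282),(242,281)]
M=onplane(c,mo,70); print('mouth ray z70',M.round(1)); print('mid cap depth',pts(c,[(318,285)]).round(1))
P=cloud(c); ax=np.array([np.cos(-.052),np.sin(-.052)]); ay=np.array([-ax[1],ax[0]])
loc=np.dstack([(P[:,:,:2]-[601.5,.5])@ax,(P[:,:,:2]-[601.5,.5])@ay,P[:,:,2]])
for n,y in(('L',80),('M',0),('R',-80)):
    m=np.all((loc>[-40,y-28,60])&(loc<[70,y+28,140]),axis=2); a=loc[m]
    t=a[a[:,2]>a[:,2].max()-6]; print(n,len(a),'max',a.max(0).round(1),'min',a.min(0).round(1),'top',t.mean(0).round(1))
    e=a[(a[:,2]>66)&(a[:,2]<76)]; print('  mouth level',len(e),e.min(0).round(1),e.max(0).round(1))
for n,z in(('wrist',22),):
    hsv=cv2.cvtColor(c['pixels'],cv2.COLOR_RGB2HSV)
    m=np.all((P>[380,-250,13])&(P<[540,120,32]),axis=2).astype(np.uint8)
    k,l,s,g=cv2.connectedComponentsWithStats(m)
    for i in range(1,k):
        if s[i,4]>50: q_=P[l==i]; t=q_[q_[:,2]>19]; print('anv',s[i],t.mean(0).round(1),cv2.minEnclosingCircle(t[:,:2].astype(np.float32)))
```

```text
mouth ray z70 [[ 6.061e+02  8.020e+01  7.000e+01]
 [ 6.032e+02  6.000e-01  7.000e+01]
 [ 5.982e+02 -7.880e+01  7.000e+01]]
mid cap depth [[604.   -3.4  75.1]]
L 1124 max [ 22.7  98.2 122.5] min [-18.4  60.8  60. ] top [ 11.2  79.8 119. ]
  mouth level 406 [-18.4  61.7  66. ] [21.4 98.2 72.3]
M 1391 max [23.1 19.  91.5] min [-28.8 -18.5  60.2] top [-24.3   0.1  89. ]
  mouth level 943 [-28.8 -18.5  66.1] [23.1 19.  76. ]
R 1038 max [ 23.2 -60.7 117.9] min [-18.3 -98.8  60. ] top [ -2.  -79.7 114.8]
  mouth level 211 [-18.2 -98.   66.1] [ 23.2 -61.4  73.9]
anv [303 109  22  23 386] [449.2  -0.6  22. ] ((449.19549560546875, -0.5325250029563904), 10.825583457946777)
anv [167 126  24  22 429] [ 457.7 -138.3   21.9] ((457.74334716796875, -138.52674865722656), 11.036709785461426)
```

```bash
cat >> h.py <<'E'
YA=-.052; AX=np.array([np.cos(YA),np.sin(YA)]); AY=np.array([-AX[1],AX[0]]); C0=np.array([601.5,.5]); ZM=70.5; QR=down(np.pi/2+YA)
def L(x,y,z): return [*(C0+x*AX+y*AY),ZM+z]   # rack frame, z above mouth
def caps(c):
    P=cloud(c); loc=np.dstack([(P[:,:,:2]-C0)@AX,(P[:,:,:2]-C0)@AY,P[:,:,2]-ZM])
    for n,y in(('L',80),('M',0),('R',-80)):
        a=loc[np.all((loc>[-40,y-24,-8])&(loc<[80,y+24,70]),axis=2)]
        t=a[a[:,2]>a[:,2].max()-6]; e=a[a[:,2]>10]; print(n,len(a),'max',a.max(0).round(1),'min>10',e.min(0).round(1) if len(e) else '','top',t.mean(0).round(1))
def anvils(c):
    P=cloud(c); m=np.all((P>[360,-260,13])&(P<[545,200,32]),axis=2).astype(np.uint8); out=[]
    k,l,s,g=cv2.connectedComponentsWithStats(m)
    for i in range(1,k):
        q_=P[l==i]; t=q_[q_[:,2]>18]
        if s[i,4]>50 and len(t)>30: (x,y),rad=cv2.minEnclosingCircle(t[:,:2].astype(np.float32)); out.append((x,y,rad))
    return out
E
python3 - <<'E'
from h import *
jaws.gripper_to(0.0)
for y in(-80,80):
    r.move_to(L(-40,y,110),QR); r.movel(L(-40,y,34),150)
    print(r.movel(L(12,y,34),60,until_force=20),r.get_position(),r.get_contact_force()); r.movel(L(-5,y,34),150); r.movel(L(-5,y,110),150)
jaws.gripper_to(1.0)
r.move_to([530,0,290],QR); c=shot('wrist','w3.png'); caps(c); print(anvils(c),r.get_time_s())
E
```

```text
False [609.36904896 -79.95168902 104.40134286] [-0.31157379 -0.26146436  0.22195116]
False [617.5475207   79.71805272 104.38602546] [-0.41878717  0.18400866  0.00710537]
L 1858 max [49.4 98.8 48.6] min>10 [21.6 60.7 10.1] top [36.6 79.8 45.1]
M 1375 max [23.6 18.6 21.1] min>10 [-27.9  -7.7  10.1] top [-24.3  -0.3  18.7]
R 1851 max [ 49.3 -60.6  48.4] min>10 [ 21.6 -98.9  10. ] top [ 37.2 -79.8  44.7]
[(449.2220458984375, -0.6614484786987305, 10.85401439666748), (457.3865051269531, -138.65785217285156, 11.26840877532959)] 22.9583
```

View pics/w3.png

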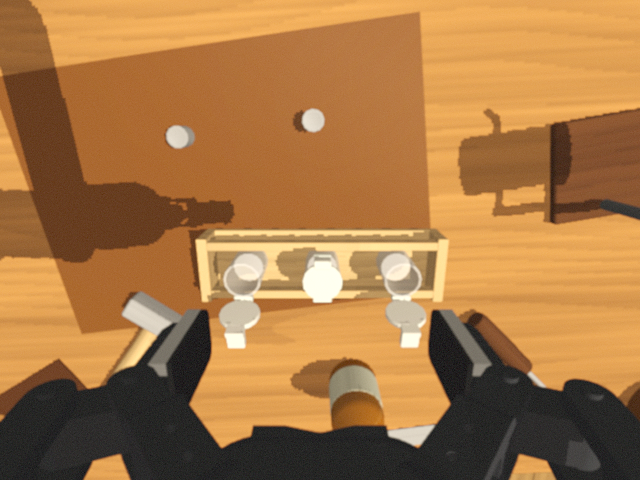

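Both side caps now stand well open, the tubes look clear and the anvils have not moved. Placing the first anvil.

```bash
cat > place.py <<'E'
from h import *
import sys
def place(x,y,ty):
    r.move_to([x,y,110],QR); jaws.gripper_to(.6); r.movel([x,y,27],120); jaws.gripper_to(0.0)
    print('grip',r.get_opening()*85,r.get_grip_force()); r.movel([x,y,170],150)
    r.move_to(L(0,ty,80),QR)
    print('hit',r.movel(L(0,ty,21.5),60,until_force=6),np.array(r.get_position())-L(0,ty,21.5),r.get_opening()*85)
E
python3 - <<'E'
from place import *
x,y,_=min(anvils(shot('wrist')),key=lambda a:abs(a[1])); print(x,y)
place(x,y,80); shot('side','s4.png'); im=cv2.imread('pics/s4.png')[180:340,220:380]; cv2.imwrite('pics/s4c.png',cv2.resize(im,None,fx=3,fy=3)); print(r.get_time_s())
E
```

```text
449.3612060546875 -0.36395448446273804
grip 18.71729329920327 58.45717012882233
hit False [0.39992927 0.06557845 0.36348158] 19.16978885003122
28.5
```

View pics/s4c.png

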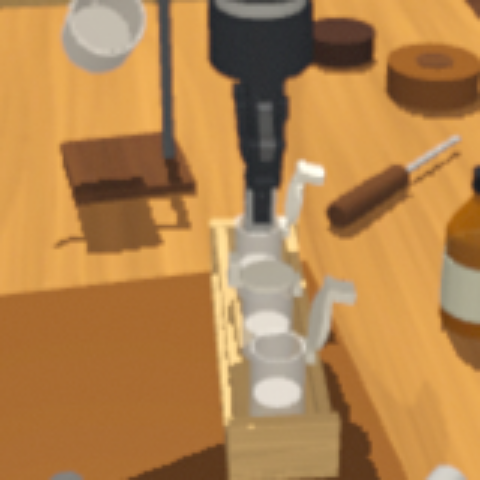

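The fingers are centred over the left tube with the anvil in its mouth. Release, look again, then place the second anvil.

Run:
```python
from place import *
jaws.gripper_to(.6); r.movel(L(0,80,100),150)
r.move_to([530,0,290],QR); c=shot('wrist'); A=anvils(c); print(A); assert len(A)==1
place(A[0][0],A[0][1],-80); jaws.gripper_to(.6); r.movel(L(0,-80,100),150)
r.move_to([530,0,290],QR); c=shot('wrist','w5.png'); print(anvils(c),r.get_time_s())
im=c['pixels'][200:380,160:480,::-1]; cv2.imwrite('pics/w5c.png',cv2.resize(im,None,fx=2.4,fy=2.4))
P=cloud(c); loc=np.dstack([(P[:,:,:2]-C0)@AX,(P[:,:,:2]-C0)@AY,P[:,:,2]])
for y in(80,-80):
    a=loc[np.all((loc>[-12,y-12,-5])&(loc<[12,y+12,68]),axis=2)]; print(y,len(a),np.percentile(a[:,2],[10,50,90]))
```

```text
[(457.65863037109375, -138.59263610839844, 11.247712135314941)]
grip 19.36688320367716 58.46674025058746
hit False [ 0.40164905 -0.07271099  0.38091698] 19.154934723398302
[] 37.4083
80 339 [52.59977439 54.15879207 55.47543143]
-80 334 [52.68455415 54.05227757 55.59105839]
```

View pics/w5c.png

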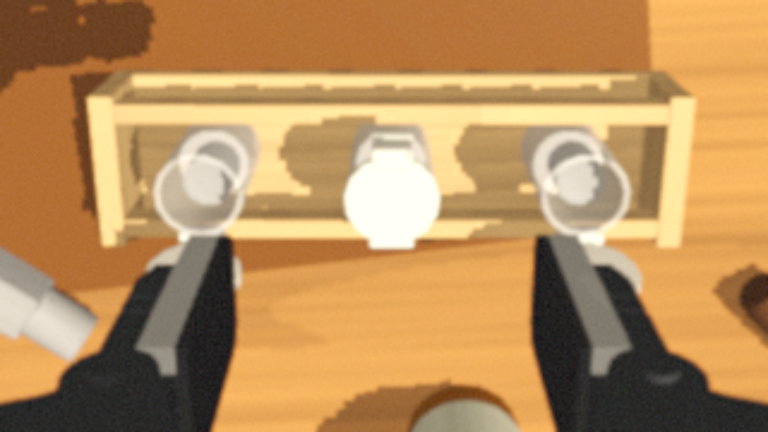

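The tubes show the anvil tops at z 54, i.e. seated 16 mm below the mouth. Closing the caps.

Run:
```python
from h import *
jaws.gripper_to(0.0)
def press(y):
    r.movel(L(-20,y,75),150); print('press',r.movel(L(-20,y,26),40,until_force=18),r.get_position()[2]-ZM-19,r.get_contact_force()); r.movel(L(-20,y,75),150)
for y in(-80,80):
    r.move_to(L(25,y,120),QR); r.movel(L(80,y,120),150); r.movel(L(80,y,44),150)
    print('push',r.movel(L(0,y,44),70,until_force=20)); r.movel(L(0,y,75),150); press(y)
    r.movel(L(-20,y,120),150)
r.move_to(L(-20,0,120),QR); press(0)
jaws.gripper_to(1.0); r.move_to([530,0,290],QR); c=shot('wrist'); caps(c)
cs=shot('side'); ct=shot('top'); print(r.get_time_s())
a=cv2.resize(c['pixels'][200:330,160:480],(800,325)); b=cv2.resize(cs['pixels'][140:340,180:400],(302,275)); d=cv2.resize(ct['pixels'][100:360,100:500],(423,275))
cv2.imwrite('pics/f1.png',np.vstack([a,np.hstack([b,d,np.zeros((275,75,3),np.uint8)])])[:,:,::-1])
```

```text
push False
press True 18.06929186074545 [-2.32844673  0.47411408 10.0473339 ]
push False
press True 18.10826898548001 [-1.39066192 -0.92719499  9.46449789]
press True 18.069323294141185 [-2.93014405  0.35802255 10.19380436]
L 1441 max [24.  98.9 20.7] min>10 [-27.9  71.9  10.2] top [-24.2  79.6  18.5]
M 1373 max [23.8 19.1 20.5] min>10 [-27.9  -7.2  10.2] top [-24.2   0.2  18.6]
R 1442 max [ 24.  -60.6  20.6] min>10 [-27.9 -87.9  10. ] top [-24.2 -79.5  18.5]
52.8917
```

View pics/f1.png

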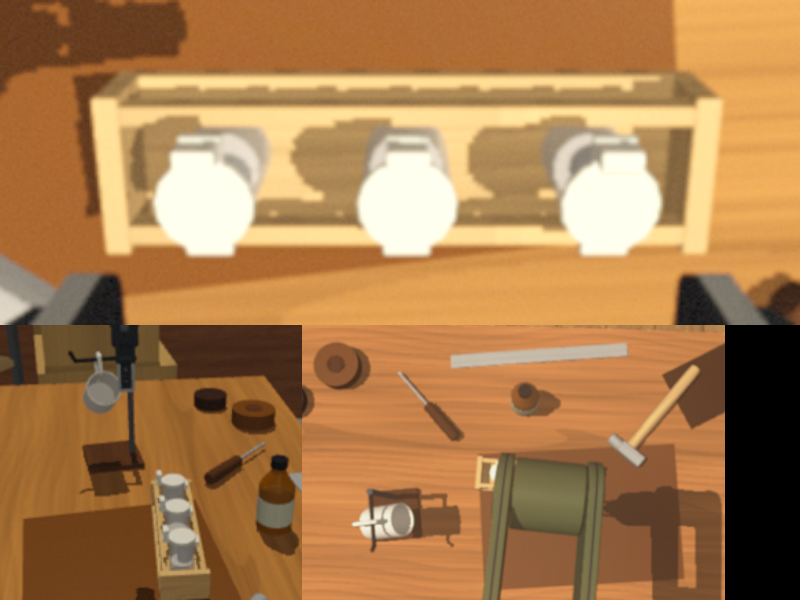

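All three caps are flush (equal heights, equal press depth), the mug hangs and the bystanders are in place. A short settling check, then hand in.

Run:
```python
from h import *
r.sleep(5); a=shot('side')['pixels'].astype(int); r.sleep(.4); b=shot('side')['pixels'].astype(int)
d=np.abs(a-b).max(2)[130:280,210:300]; print((d>25).sum(),d.max())
if (d>25).sum()<15: print(finish_job())
```

```text
0 11
the job is handed in; nothing more can be done
None
```

The job is handed in; I don't have the judge's verdict. My last checks showed both anvils present seated in the left and right tubes, all three caps pressed shut, the mug hanging still on the hook, and the hammer, bottle and awl untouched.

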